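# Hold the toaster lift half way for the bun

### The job

In the toaster stand a round bun half and a square-cut slice of bread, each in its own slot with its own lift knob on the toaster's front, and only the bun is to be crisped along its lower part. Press down the knob of the bun's slot half way (30 mm, give or take half a centimetre; never near the bottom, where it would catch) and hold it there steadily for at least three seconds, leaving the other knob up, touching neither piece of bread and leaving the things around the toaster where they stand. Do not let go: finish while still holding the knob half way down.

Things in the scene. Friction and masses are not known exactly. Their poses are not given: they have to be found in the camera images.
- toaster: Steel two-slot toaster, fixed; 260 mm long (its x), 190 wide (its y), top 180 above the counter. Origin: centre of its underside; z up. Its -x end, the front with both knobs, faces roughly towards the robot. Slots 26 mm wide, 140 long run along x at y = +45 mm (left) and y = -45 mm (right); each has its own lift, worked by the knob in line with it.
- lever_left_top (a point): White plastic lift knob of the toaster's left slot (+y side): 36 mm wide (toaster y), 32 deep (toaster x), 38 tall, flat top. This point: centre of its top face, in the toaster's frame at x = -158 mm, y = +45 mm; at rest 185 mm above the counter, 5 above the toaster's top. It goes straight down when pressed. The knob stands 12 to 44 mm in front of the toaster's front face.
- lever_right_top (a point): White plastic lift knob of the toaster's right slot (-y side): 36 mm wide (toaster y), 32 deep (toaster x), 38 tall, flat top. This point: centre of its top face, in the toaster's frame at x = -158 mm, y = -45 mm; at rest 185 mm above the counter, 5 above the toaster's top. It goes straight down when pressed. The knob stands 12 to 44 mm in front of the toaster's front face.
- lever_left (a joint): Travel of the left lift knob, m: 0 = up (rest), grows as it goes down, 0.060 = bottom, where it would catch; half way = 0.030. Spring return: about 4 N to start it, 7 N at half way, 10 N at the bottom, less about 1.5 N for the weight of lift and bread; no catch on the way, springs up when let go.
- lever_right (a joint): Travel of the right lift knob, m: 0 = up (rest), grows as it goes down, 0.060 = bottom, where it would catch; half way = 0.030. Spring return: about 4 N to start it, 7 N at half way, 10 N at the bottom, less about 1.5 N for the weight of lift and bread; no catch on the way, springs up when let go.
- bun: Half of a round bread bun, a disc 100 mm across and 22 mm thick with a domed back, standing on edge in one of the two slots (which one varies). Origin: its centre; y is the disc's axis. With the lift up its centre is 156 mm above the counter and its rounded top stands 26 mm out of the toaster; it rides down with its lift.
- slice: Square-cut loaf slice, 112 mm wide at its widest, 110 mm tall, 18 mm thick, standing in the other slot. Origin: centre of its lower edge, 115 mm above the counter; its double-humped top stands 45 mm out of the toaster, higher and longer than the bun's.
- tin: Bystander, leave where it stands. Round red biscuit tin, 146 mm across, 75 mm tall; origin: centre of its underside.
- mug: Bystander, leave where it stands. White mug, 82 mm across, 95 mm tall, handle at its +y; origin: centre of its underside.
- jar: Bystander, leave where it stands. Jam jar, 68 mm across, 95 mm tall; origin: centre of its underside.
Mind the look-alikes: they are no part of the job. Leave any yellow look-alike of the slice alone.

How it is judged (in metres and radians):
On the way:
1. the knob of the bun's slot is held half way down (23 to 37 mm) for 3 s, the other knob up (((y of bun in the frame of toaster above 0 m and value of joint lever_left between 0.023 and 0.037 m and value of joint lever_right below 0.006 m) or (y of bun in the frame of toaster below 0 m and value of joint lever_right between 0.023 and 0.037 m and value of joint lever_left below 0.006 m))), for 3 s.
At the end, for the whole second after the job is handed in: The robot still presses the knob of the bun's slot (over 1 N) and keeps it 23 to 37 mm down; the bun has come down with its lift (centre under 142 mm above the counter) and is at rest; the other knob is up (under 6 mm) and the slice still stands raised (((y of bun in the frame of toaster above 0 m and value of joint lever_left between 0.023 and 0.037 m and value of joint lever_right below 0.006 m) or (y of bun in the frame of toaster below 0 m and value of joint lever_right between 0.023 and 0.037 m and value of joint lever_left below 0.006 m)) and z of bun in the frame of toaster below 0.142 m and z of slice in the frame of toaster above 0.105 m and ((y of bun in the frame of toaster above 0 m and contact force between any of the fingers, the arm and lever_left above 1 N) or (y of bun in the frame of toaster below 0 m and contact force between any of the fingers, the arm and lever_right above 1 N)) and linear speed of bun below 0.02 m/s); the arm keeps its last pose, push and grip.
It fails at once if a knob is pressed to near the bottom (past 50 mm) (value of joint any of lever_left, lever_right above 0.05 m).
It fails at once if the other slot's knob is pressed (past 10 mm) ((y of bun in the frame of toaster above 0 m and value of joint lever_right above 0.01 m) or (y of bun in the frame of toaster below 0 m and value of joint lever_left above 0.01 m)).
It fails at once if the robot touches the bread (contact force between any of the fingers, the arm and bun above 0.5 N or contact force between any of the fingers, the arm and slice above 0.5 N).
It fails at once if the tin, mug or jar is moved over 20 mm or tipped (distance of any of tin, mug, jar from where it was at the start of the episode above 0.02 m or angle between any of tin, mug, jar's own z axis and vertical above 0.3 rad).
It also fails if it takes over 32 s, if anything falls off the work surface, if the arm or the gripper's body presses on something with over 40 N, if the wrist force passes 120 N, or if a joint passes its speed limit or range.

### The arm

A 6-joint arm with a two-finger parallel gripper is mounted at the origin on the work surface. World frame = base frame: x ahead of the robot, y to its left, z up, the work surface at z = 0. Lengths are in m, angles in degrees, forces in N, time in s.
With the tool pointing down it reaches from about 0.325 to 0.925 m from the base axis. Payload 3.1 kg.
Tool frame: the origin (TCP) lies at the very end of the fingers, on their centre line; the grasp point (between the pads) lies 19 mm behind it; x points along the fingers, y is the direction in which the jaws open and shut, and the axes are right-handed (so a half turn about x gives the same grasp; the last joint's range is limited). The gripper opens to 85 mm and grips with 20 to 120 N. Pads are 22 mm wide; open, the fingers measure 114 mm over their backs; the gripper's body (76 mm by 85 mm) begins 54 mm behind the grasp point. The pads swing forward as they close: fully open they stand 13 mm farther back than shut.
Start: joints at [-77.533, 12.427, 92.441, -0, 75.132, -6.429], TCP at [0.202, -0.591, 0.231] pointing down, gripper open.
Joint ranges: [-157.48, 157.48], [-44.54, 120.13], [17.64, 146.25], [-64.5, 244.5], [7.68, 150.69], [-147.95, 147.95]. Speed limits (degrees/s): [159.86, 159.86, 180, 180, 180, 180].

### API

Orientations are given as [roll, pitch, yaw] about the fixed x, y, z axes, in that order (R = Rz(yaw) Ry(pitch) Rx(roll)).
In Python, from cell import state, camera, sign_off, trace gives the robot as it stands.
- The arm moves only by the tool send_rows, never from a script. Its argument "commands" is a list of rows, each a list of 3 entries, a list of its own where there are three numbers: the shift along the world's x, y, z in m, then the turn, a rotation vector about the world's x, y, z in rad, then the finger opening in m, from 0 to 0.0854. A call has 1 to 10 rows; each row shifts and turns the pose as measured when the row begins; what a row does not reach is not made up. A row lasts 1/12 s, in which the tool goes at most 41.7 mm and 7.16 degrees, less where a joint would pass 70% of its speed; a pose out of reach is approached as far as the arm can. A call with a gripper value outside its range is refused whole. The fingers move at their own pace and stop on an object; the grip force is fixed at half the most. Time passes only in rows, so rows that do not move let the fingers close. It gives the time, the measured TCP pose, the force and the opening at its end, in the units of the state.
- state(): the state, without advancing time (a new reading comes with each control period).
- camera(name): name is "scene" or "top" or "wrist"; returns a dict with "img" (420x560x3 uint8, blue, green, red), "mtx" (3x3 intrinsics, pixels), "view" (4x4, takes a point from world to camera coordinates). Camera axes: x right, y down, z forward; pixel columns grow to the right and rows downward; lengths in m; the calibration is good to about 2 mm. A picture is of the moment at which its call begins. There is no depth.
- sign_off(): hands the job in, once; it reports no verdict.
Trained networks look in a picture, given as the dict that the camera call returned (one of the last four; its "shot" number tells which), for a name from the list of things; names that differ only in an ending like _2 or _b are one class to them, and where a whole thing is asked for, a point or a joint stands for the part that bears it (a point fixed in the world has none). Each returns a list of dicts, best first, with "score" (0 to 1); they miss things now and then, are a little off and sometimes report something else, mostly with a low value. They report only what shows in the picture. A call takes as long as a camera call. They do not tell look-alikes from the thing itself.
- trace(picture, query): "mask" (420x560 bool, what is visible of it) and "position" ([column, row] in pixels, amid what is visible of it).
The state is a dict: "t": time; "joints": joint angles; "joint_vel": joint speeds; "tau": joint torques, N m; "position": TCP position; "ee_rot": TCP orientation; "force": force on the tool from outside, world axes, zero at the start; "torque": the same for the moment, N m; "finger_gap": finger opening in m.
Only numpy, scipy, OpenCV 4.12 (cv2) and the standard library are available. Lean on these libraries where they do the work, as an engineer would, in place of code of your own. Each camera call takes 0.05 s, during which the arm holds its last target. There are 200 camera calls.

## Working session

There is one attempt and no reset: what is moved stays moved. The work goes in short steps, Python scripts to look and compute and a tool call to move; the robot and the scene stay as the last step left them, time stands still between calls to the robot, and variables do not carry over. Pictures are saved under pics/ and viewed, about 8 in all and at most 12, crops included, and the job is handed in when it is done.

Besides the shell and the picture viewer there is one more tool, called after "Request:" as name(argument=value, ...), one argument or row to a line, values as JSON. send_rows: Moves the arm, as the interface text tells. Its arguments: {"type":"object","properties":{"commands":{"type":"array"}},"required":["commands"]}

```bash
mkdir -p pics
python3 - <<'E'
from cell import *
import cv2,numpy as np
s=state();print(s)
a=camera("scene");b=camera("top")
cv2.imwrite("pics/a.png",a["img"]);cv2.imwrite("pics/b.png",b["img"])
for n,p in(("scene",a),("top",b)):
    print(n,p["mtx"].tolist(),np.round(p["view"],4).tolist())
    for q in("lever_left_top","lever_right_top","bun","slice","toaster"):
        print(q,[(np.round(d["position"],1).tolist(),round(d["score"],2),int(d["mask"].sum())) for d in trace(p,q)])
E
```

```text
{'t': 0.0, 'joints': array([-7.75303490e+01,  1.24772713e+01,  9.25278578e+01,  2.47461310e-04,
        7.51316090e+01, -6.42851877e+00]), 'joint_vel': array([-0.03342253, -0.0203003 ,  0.03961969, -0.01033833, -0.03540121,
        0.03683668]), 'tau': array([-1.69703389e-04, -3.96844518e+01, -3.03850472e+01, -1.58972139e-04,
        9.63905506e-03,  1.24058425e-05]), 'position': array([ 0.20227721, -0.59050982,  0.22996836]), 'ee_rot': array([-96.528674  ,  89.86326167, 102.36943199]), 'force': array([ 0.31058666, -0.66151933, -0.60272222]), 'torque': array([0.01874044, 0.02687781, 0.01954828]), 'finger_gap': 0.08550465215814637}
scene [[452.6050759783672, 0.0, 266.32128221899023], [0.0, 452.6050759783672, 204.65714699322837], [0.0, 0.0, 1.0]] [[-0.33, 0.9438, 0.0186, 0.1974], [0.6549, 0.243, -0.7156, -0.2728], [-0.6799, -0.2239, -0.6983, 1.9405], [0.0, 0.0, 0.0, 1.0]]
lever_left_top [([290.5, 213.9], 0.75, 154)]
lever_right_top [([273.6, 198.4], 0.66, 179)]
bun [([248.5, 237.0], 0.62, 234)]
slice [([227.8, 213.9], 0.96, 531), ([170.0, 232.9], 0.81, 796), ([269.9, 186.6], 0.77, 182), ([251.2, 235.8], 0.16, 176)]
toaster [([245.5, 247.1], 0.59, 7433)]
top [[478.3252557759871, 0.0, 278.00449495160456], [0.0, 478.3252557759871, 203.33658940395713], [0.0, 0.0, 1.0]] [[0.0809, -0.9967, 0.0037, -0.0468], [-0.973, -0.0798, -0.2165, 0.5946], [0.2161, 0.0139, -0.9763, 1.3087], [0.0, 0.0, 0.0, 1.0]]
lever_left_top [([279.0, 203.3], 0.72, 221), ([250.2, 185.6], 0.65, 190)]
lever_right_top [([277.1, 203.5], 0.64, 219)]
bun [([281.5, 139.4], 0.6, 306)]
slice [([307.8, 154.2], 0.74, 424), ([375.8, 165.1], 0.65, 272), ([293.6, 254.8], 0.64, 306)]
toaster [([294.6, 155.3], 0.64, 7380)]
```

View pics/a.png

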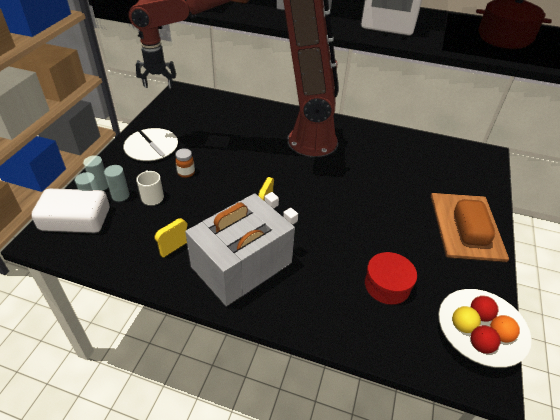

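View pics/b.png

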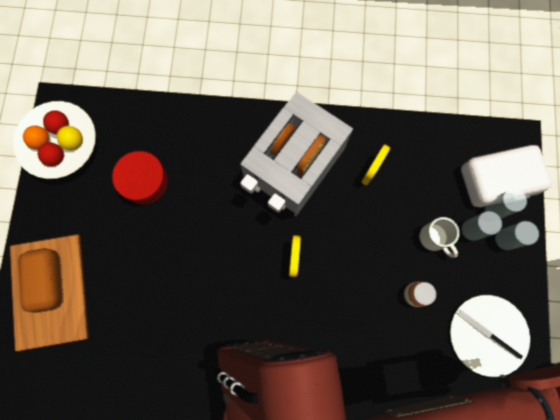

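The bun is in the left slot (top view (281,139), in line with the knob at (250,185)). The slice is at (308,154), with its knob at (277,203). There are yellow decoys at (295,255) and (375,165).

```bash
cat > h.py <<'E'
import numpy as np
def proj(p,P):
    c=P@p["view"][:3,:3].T+p["view"][:3,3]; q=c@p["mtx"].T; return q[:,:2]/q[:,2:]
def toW(v,P):
    c,s=np.cos(v[2]),np.sin(v[2]); return np.c_[P[:,0]*c-P[:,1]*s+v[0],P[:,0]*s+P[:,1]*c+v[1],P[:,2]]
def onplane(p,uv,z):
    R=p["view"][:3,:3];t=p["view"][:3,3];o=-R.T@t
    d=R.T@np.linalg.solve(p["mtx"],[*uv,1]); return o+d*(z-o[2])/d[2]
E
python3 - <<'E'
from cell import *
from h import *
from scipy.optimize import least_squares
a=camera("scene");b=camera("top")
P=np.array([[-.158,.045,.175],[-.158,-.045,.175],[0,.045,.195],[0,-.045,.203]])
A=np.array([[290.5,213.9],[273,200],[248.5,237],[229,214]]);B=np.array([[250.2,185.6],[277.1,203.5],[281.5,139.4],[307.8,154.2]])
f=lambda v:np.r_[proj(a,toW(v,P))-A,proj(b,toW(v,P))-B].ravel()
r=least_squares(f,[.75,-.05,-.5],loss="soft_l1",f_scale=2)
print(r.x,np.degrees(r.x[2]));print(np.round(f(r.x).reshape(-1,2),1))
print("knobs",toW(r.x,np.array([[-.158,.045,.185],[-.158,-.045,.185]])))
for q,z in(("tin",.07),("mug",.09),("jar",.09)):
    print(q,[(onplane(b,d["position"],z).round(3),d["score"]) for d in trace(b,q)][:2])
print("yellow",onplane(b,[295,255],.1),onplane(b,[297,237],.1),onplane(b,[375,165],.1))
E
```

```text
[ 0.73043416 -0.03652889 -0.52666833] -30.175872586234934
[[ 0.2 -0.9]
 [-1.6 -2.6]
 [ 2.  -3.8]
 [ 2.2 -0.1]
 [-1.4 -0.9]
 [-0.6  0. ]
 [ 1.2 -3.5]
 [ 3.  -0.9]]
knobs [[0.6164648  0.08179265 0.185     ]
 [0.57122576 0.00398886 0.185     ]]
tin [(array([0.642, 0.405, 0.07 ]), 0.91)]
mug [(array([ 0.539, -0.464,  0.09 ]), 0.55)]
jar [(array([ 0.367, -0.41 ,  0.09 ]), 0.63)]
yellow [ 0.44834154 -0.05675767  0.1       ] [ 0.49826953 -0.05861802  0.1       ] [ 0.72285274 -0.26529782  0.1       ]
```

Run:
```python
from cell import *
import numpy as np
from scipy.spatial.transform import Rotation as R
r=R.from_euler('xyz',state()["ee_rot"],degrees=True).as_matrix();print(r.round(3))
y=r[:,1];print("jaw yaw",np.degrees(np.arctan2(y[1],y[0])),"want 59.8 or -120.2")
```

```text
[[ 0.     0.324 -0.946]
 [ 0.    -0.946 -0.324]
 [-1.     0.    -0.   ]]
jaw yaw -71.10598477197686 want 59.8 or -120.2
```

Request:
send_rows(
  commands=[
    [[0,0,0.04],[0,0,0],0],
    [[0,0,0.04],[0,0,0],0],
    [[0.015,0.02,0.02],[0,0,0],0],
    [[0.02,0.033,0],[0,0,0],0],
    [[0.02,0.033,0],[0,0,0],0],
    [[0.02,0.033,0],[0,0,0],0],
    [[0.02,0.033,0],[0,0,0],0],
  ],
)

```text
t: 1.43
position: [0.2949, -0.4381, 0.3332]
ee_rot: [-92.7, 90.0, 105.5]
force: [0.5, 0.3, -1.0]
finger_gap: 0.0007
```

Request:
send_rows(
  commands=[
    [[0.015,0.025,0],[0,0,0.11],0],
    [[0.015,0.025,0],[0,0,0.11],0],
    [[0.015,0.025,0],[0,0,0.11],0],
    [[0.015,0.025,0],[0,0,0.11],0],
    [[0.015,0.025,0],[0,0,0.11],0],
    [[0.015,0.025,0],[0,0,0.11],0],
    [[0.015,0.025,0],[0,0,0.11],0],
    [[0.015,0.025,0],[0,0,0.11],0],
    [[0.015,0.025,0],[0,0,0.11],0],
    [[0.015,0.025,0],[0,0,0.11],0],
  ],
)

```text
t: 2.27
position: [0.4511, -0.1728, 0.3368]
ee_rot: [90.5, 89.5, -5.3]
force: [-0.1, 0.0, -0.1]
finger_gap: -0.0001
```

Request:
send_rows(
  commands=[
    [[0.015,0.025,0],[0,0,0.11],0],
    [[0.015,0.025,0],[0,0,0.11],0],
    [[0.015,0.025,0],[0,0,0.11],0],
    [[0.015,0.025,0],[0,0,0.11],0],
    [[0.015,0.025,0],[0,0,0.11],0],
    [[0.015,0.025,0],[0,0,0.11],0],
    [[0.015,0.025,0],[0,0,0.11],0],
    [[0.015,0.025,0],[0,0,0.11],0],
  ],
)

```text
t: 2.93
position: [0.5754, 0.0391, 0.3388]
ee_rot: [73.2, 89.3, 30.6]
force: [0.7, -0.9, -0.0]
finger_gap: 0.0
```

```bash
cat > chk.py <<'E'
from cell import *
from scipy.spatial.transform import Rotation as R
import numpy as np
s=state();r=R.from_euler('xyz',s["ee_rot"],degrees=True).as_matrix();y=r[:,1]
print(s["t"],s["position"].round(4),"jaw",np.degrees(np.arctan2(y[1],y[0])).round(1),"x",r[:,0].round(3),s["force"].round(2),s["joints"].round(1))
E
python3 chk.py
```

```text
2.9333 [0.5754 0.0391 0.3388] jaw 47.3 x [ 0.011  0.006 -1.   ] [ 0.74 -0.91 -0.  ] [ -3.3   2.3  92.3   0.4  84.9 -50.7]
```

Request:
send_rows(
  commands=[
    [[0.015,0.02,0],[0,0,0.11],0],
    [[0.015,0.018,-0.01],[0,0,0.11],0],
    [[0.006,0.006,-0.02],[0,0,0],0],
    [[0,0,-0.02],[0,0,0],0],
    [[0,0,-0.02],[0,0,0],0],
    [[0,0,-0.01],[0,0,0],0],
    [[0,0,0],[0,0,0],0],
  ],
)

```text
t: 3.52
position: [0.6166, 0.0938, 0.2582]
ee_rot: [63.6, 88.9, 35.0]
force: [-0.9, 0.7, -0.4]
finger_gap: 0.0001
```

```bash
python3 chk.py
python3 - <<'E'
from cell import *
from h import *
import cv2
a=camera("wrist");b=camera("top");s=camera("scene")
p=state()["position"]
def crop(c,x,y,w):return cv2.resize(c["img"][y-w:y+w,x-w:x+w],(400,400),interpolation=cv2.INTER_CUBIC)
u=proj(b,p[None])[0];print(u,proj(s,p[None]),proj(a,p[None]))
k=np.array([[.6165,.0818,.185],[.5712,.004,.185]])
print(proj(a,k),proj(b,k),proj(s,k))
cv2.imwrite("pics/w.png",a["img"]);cv2.imwrite("pics/bs.png",np.hstack([crop(b,270,175,70),crop(s,280,210,70)]))
for q in("lever_left_top","lever_right_top"):
  for c in(a,b,s):print(q,[(d["position"],d["score"]) for d in trace(c,q)])
E
```

```text
3.5167 [0.6166 0.0938 0.2582] jaw 61.4 x [ 0.016  0.011 -1.   ] [-0.9   0.69 -0.38] [  1.9  10.4  91.8   0.6  76.8 -59.7]
[242.17873643 174.62314932] [[296.05821245 193.44439972]] [[286.14083667 279.13054936]]
[[266.72226694 229.06731226]
 [133.03914695 226.28530982]] [[248.54858553 183.67586799]
 [276.52834434 202.72260112]] [[290.90423118 210.7317968 ]
 [271.45743091 195.06579314]]
lever_left_top [([271.5, 226.7], 0.64)]
lever_left_top [([244.5, 185.4], 0.41)]
lever_left_top [([287.7, 216.7], 0.46)]
lever_right_top [([148.5, 223.2], 0.65)]
lever_right_top [([277.6, 202.5], 0.7)]
lever_right_top [([272.8, 201.7], 0.58)]
```

View pics/w.png

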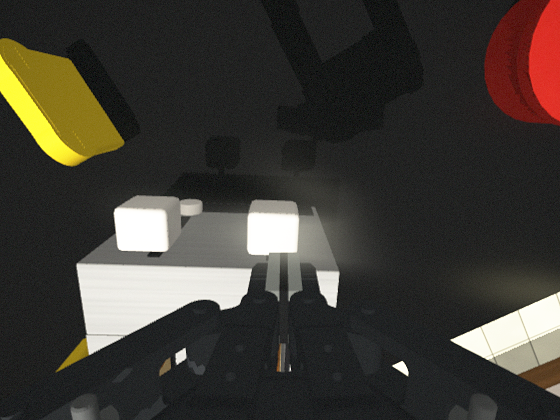

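View pics/bs.png

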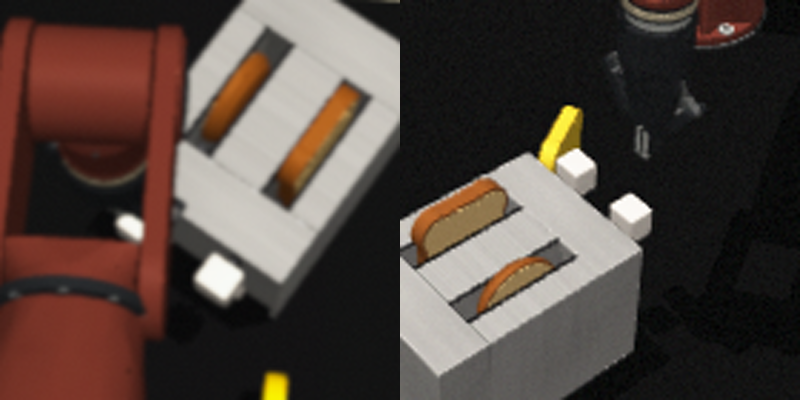

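The wrist view shows the left knob at about (273,227) and the right at about (148,223), with the fingertips hanging near (286,279). The scene crop confirms the bun is in the left slot. Next I'll refine the knob position from its silhouettes.

Run:
```python
from cell import *
from h import *
import cv2
from scipy.optimize import minimize
a=camera("wrist");s=camera("scene")
def white(c,box):
    m=np.zeros((420,560),np.uint8);x0,y0,x1,y1=box
    i=c["img"][y0:y1,x0:x1].min(2);m[y0:y1,x0:x1]=(i>(215 if c is a else 150));return m
M=[(a,white(a,(110,190,181,256)),-1),(a,white(a,(240,190,305,256)),1),(s,white(s,(282,203,303,228)),1),(s,white(s,(263,190,281,208)),-1)]
for c,m,_ in M: print(m.sum(),cv2.boundingRect(m))
B=np.array([[x,y,z] for x in(-.174,-.142) for y in(-.018,.018) for z in(.147,.185)])
def sil(c,v,sg):
    P=B.copy();P[:,1]+=sg*.045
    h=cv2.convexHull(proj(c,toW(v,P)).astype(np.float32))
    m=np.zeros((420,560),np.uint8);cv2.fillConvexPoly(m,np.round(h*16).astype(np.int32),1,shift=4);return m
def cost(u,d=0):
    v=np.r_[u[:2],u[2]]
    o=[1-(sil(c,v,g)&m).sum()/max(1,(sil(c,v,g)|m).sum()) for c,m,g in M]
    return o if d else sum(o)
for k in(M,M[:2],M[2:]):
    M=k;r=minimize(cost,[.7304,-.0365,-.5267],method="Nelder-Mead",options=dict(initial_simplex=[[.7304,-.0365,-.5267],[.745,-.0365,-.5267],[.73,-.02,-.5267],[.73,-.036,-.47]]))
    print(r.x,np.round(cost(r.x,1),2),toW(r.x,np.array([[-.158,.045,.185],[-.158,-.045,.185]])).round(4))
```

```text
2041 (115, 203, 53, 43)
1972 (246, 208, 51, 42)
201 (282, 208, 16, 20)
145 (263, 192, 15, 16)
[ 0.73859774 -0.03836328 -0.53431409] [0.46 0.35 0.38 0.41] [[0.6255 0.0808 0.185 ]
 [0.5797 0.0034 0.185 ]]
[ 0.73893337 -0.03922718 -0.53278373] [0.47 0.34] [[0.6257 0.0798 0.185 ]
 [0.58   0.0023 0.185 ]]
[ 0.74053375 -0.0379059  -0.53638413] [0.37 0.42] [[0.6277 0.0815 0.185 ]
 [0.5817 0.0042 0.185 ]]
```

Run:
```python
from cell import *
from h import *
import cv2
a=camera("wrist");s=camera("scene")
B=np.array([[x,y,z] for x in(-.174,-.142) for y in(-.018,.018) for z in(.147,.185)])
E=[(i,j) for i in range(8) for j in range(i) if (abs(B[i]-B[j])>0).sum()==1]
T=np.array([[x,y,.18] for x,y in((-.13,-.095),(-.13,.095),(.13,.095),(.13,-.095))])
out=[]
for c,(x,y,w,h) in((a,(100,180,220,165)),(s,(180,150,130,97))):
    f=4
    im=cv2.resize(c["img"][y:y+h,x:x+w],(400,300),interpolation=cv2.INTER_CUBIC);k=400/w
    for v,col in(((.7304,-.0365,-.5267),(0,0,255)),((.7386,-.0384,-.5343),(0,200,0))):
        for g in(-1,1):
            q=(proj(c,toW(v,B+[0,g*.045,0]))-[x-.5,y-.5])*k
            for i,j in E:cv2.line(im,tuple(q[i].astype(int).tolist()),tuple(q[j].astype(int).tolist()),col,1)
        q=((proj(c,toW(v,T))-[x,y])*k).astype(np.int32);cv2.polylines(im,[q],True,col,1)
    out.append(im)
cv2.imwrite("pics/o.png",cv2.resize(np.hstack(out),(800,300)))
```

```text
(no output)
```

View pics/o.png

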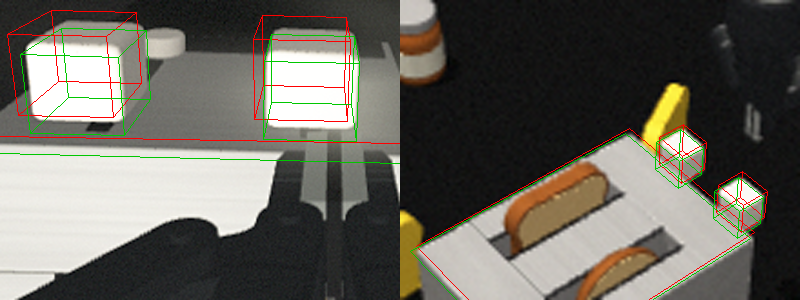

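The true position lies between the two overlays (wrist: knob rows 30–127, red 12–118, green 35–138), so I'll take the knob at about (0.621, 0.081) and aim 3 mm nearer the front.

Request:
send_rows(
  commands=[
    [[0.002,-0.008,0],[-0.011,0.016,0],0],
    [[0,-0.003,-0.015],[0,0,0],0],
    [[0,0,-0.02],[0,0,0],0],
    [[0,0,-0.015],[0,0,0],0],
    [[0,0,-0.005],[0,0,0],0],
    [[0,0,0],[0,0,0],0],
  ],
)

```text
t: 4.67
position: [0.6226, 0.0796, 0.2072]
ee_rot: [4.3, 89.5, -24.3]
force: [-0.3, 0.4, 0.3]
finger_gap: -0.0002
```

```bash
python3 chk.py
python3 - <<'E'
from cell import *
import cv2,numpy as np
a=camera("wrist");s=camera("scene")
cv2.imwrite("pics/c.png",np.hstack([cv2.resize(a["img"][130:330,180:380],(400,400)),cv2.resize(s["img"][160:260,230:330],(400,400),interpolation=cv2.INTER_CUBIC)]))
E
```

```text
4.6667 [0.6226 0.0796 0.2072] jaw 61.4 x [ 0.008 -0.003 -1.   ] [-0.25  0.43  0.33] [  1.   13.7  93.6  -0.2  72.3 -60.4]
```

View pics/c.png

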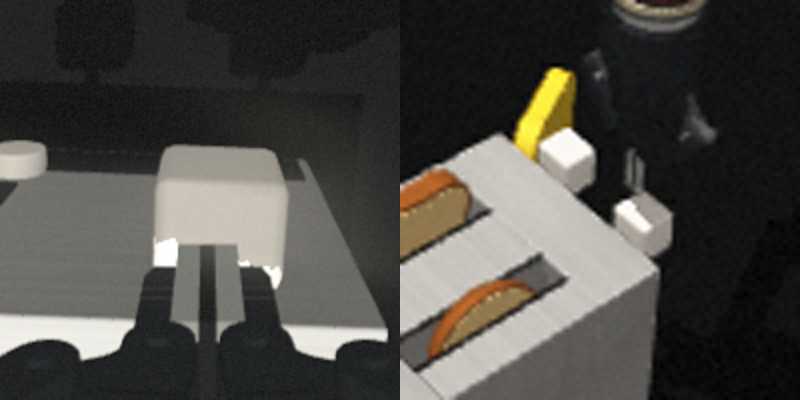

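Request:
send_rows(
  commands=[
    [[-0.001,0.0045,-0.005],[0,0,0],0],
    [[0,0,-0.008],[0,0,0],0],
    [[0,0,-0.008],[0,0,0],0],
    [[0,0,-0.005],[0,0,0],0],
    [[0,0,0],[0,0,0],0],
  ],
)

```text
t: 5.18
position: [0.6254, 0.085, 0.1852]
ee_rot: [18.4, 88.9, -10.1]
force: [-0.5, -0.6, 3.0]
finger_gap: -0.0
```

```bash
python3 chk.py
```

```text
5.1833 [0.6254 0.085  0.1852] jaw 61.5 x [ 0.019 -0.003 -1.   ] [-0.46 -0.6   3.04] [  1.5  14.9  94.6  -0.2  69.4 -59.9]
```

Request:
send_rows(
  commands=[
    [[-0.002,-0.002,-0.003],[0.003,0.015,0],0],
    [[-0.001,0,-0.005],[0,0,0],0],
    [[-0.001,0,-0.005],[0,0,0],0],
    [[-0.001,0,-0.004],[0,0,0],0],
    [[0,0,0],[0,0,0],0],
  ],
)

```text
t: 5.6
position: [0.6243, 0.0835, 0.1716]
ee_rot: [35.2, 89.2, 6.6]
force: [-0.5, 0.6, 3.8]
finger_gap: 0.0001
```

```bash
python3 chk.py
```

```text
5.6 [0.6243 0.0835 0.1716] jaw 61.4 x [ 0.013  0.002 -1.   ] [-0.5   0.57  3.79] [  1.2  15.7  95.2   0.1  68.4 -60.3]
```

Request:
send_rows(
  commands=[
    [[-0.001,-0.001,-0.005],[0,0.01,0],0],
    [[-0.001,0,-0.005],[0,0,0],0],
    [[-0.001,0,-0.004],[0,0,0],0],
    [[0,0,-0.001],[0,0,0],0],
    [[0,0,0],[0,0,0],0],
  ],
)

```text
t: 6.02
position: [0.6242, 0.0833, 0.1596]
ee_rot: [45.0, 89.3, 16.4]
force: [1.3, 0.4, 5.3]
finger_gap: 0.0003
```

```bash
python3 chk.py
python3 - <<'E'
from cell import *
import cv2,numpy as np
a=camera("wrist");s=camera("scene")
cv2.imwrite("pics/d.png",np.hstack([cv2.resize(a["img"][130:330,180:380],(400,400)),cv2.resize(s["img"][160:260,230:330],(400,400),interpolation=cv2.INTER_CUBIC)]))
E
```

```text
6.0167 [0.6242 0.0833 0.1596] jaw 61.4 x [ 0.011  0.003 -1.   ] [1.33 0.35 5.3 ] [  1.1  16.4  95.6   0.2  67.3 -60.4]
```

View pics/d.png

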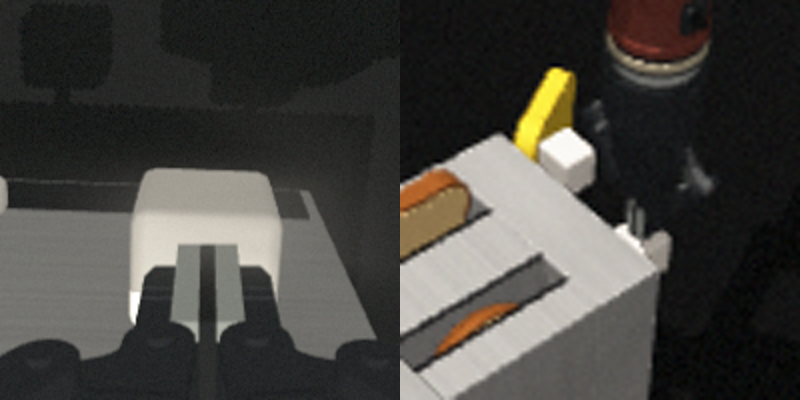

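The bun's knob and the bun have gone down, and the other knob and the slice are still up. I'll press about 4 mm more, then hold.

Request:
send_rows(
  commands=[
    [[0,0,-0.003],[0,0,0],0],
    [[0,0,-0.002],[0,0,0],0],
    [[0,0,0],[0,0,0],0],
    [[0,0,0],[0,0,0],0],
    [[0,0,0],[0,0,0],0],
    [[0,0,0],[0,0,0],0],
  ],
)

```text
t: 6.62
position: [0.6242, 0.0833, 0.1572]
ee_rot: [42.6, 89.3, 14.0]
force: [1.2, 0.4, 5.1]
finger_gap: -0.0003
```

Request:
send_rows(
  commands=[
    [[0,0,0],[0,0,0],0],
    [[0,0,0],[0,0,0],0],
    [[0,0,0],[0,0,0],0],
    [[0,0,0],[0,0,0],0],
    [[0,0,0],[0,0,0],0],
    [[0,0,0],[0,0,0],0],
  ],
)

```text
t: 7.12
position: [0.6242, 0.0833, 0.1597]
ee_rot: [40.4, 89.3, 11.9]
force: [0.0, 0.5, 5.2]
finger_gap: -0.0001
```

Zero rows drift up about 0.4 mm each, so I'll add that to every holding row.

Request:
send_rows(
  commands=[
    [[0,0,-0.003],[0,0,0],0],
    [[0,0,-0.003],[0,0,0],0],
    [[0,0,-0.0005],[0,0,0],0],
    [[0,0,-0.0005],[0,0,0],0],
    [[0,0,-0.0005],[0,0,0],0],
    [[0,0,-0.0005],[0,0,0],0],
    [[0,0,-0.0005],[0,0,0],0],
    [[0,0,-0.0005],[0,0,0],0],
    [[0,0,-0.0005],[0,0,0],0],
    [[0,0,-0.0005],[0,0,0],0],
  ],
)

```text
t: 7.95
position: [0.6243, 0.0833, 0.1547]
ee_rot: [36.9, 89.2, 8.4]
force: [0.6, 0.7, 5.5]
finger_gap: -0.0
```

Request:
send_rows(
  commands=[
    [[0,0,-0.0005],[0,0,0],0],
    [[0,0,-0.0005],[0,0,0],0],
    [[0,0,-0.0005],[0,0,0],0],
    [[0,0,-0.0005],[0,0,0],0],
    [[0,0,-0.0005],[0,0,0],0],
    [[0,0,-0.0005],[0,0,0],0],
    [[0,0,-0.0005],[0,0,0],0],
    [[0,0,-0.0005],[0,0,0],0],
  ],
)

```text
t: 8.62
position: [0.6242, 0.0833, 0.1546]
ee_rot: [34.8, 89.2, 6.3]
force: [-0.3, 0.5, 5.3]
finger_gap: -0.0002
```

Steady at z = 0.1546, which is about 30 mm of travel. I'll hold for more than 3 s.

Request:
send_rows(
  commands=[
    [[0,0,-0.0005],[0,0,0],0],
    [[0,0,-0.0005],[0,0,0],0],
    [[0,0,-0.0005],[0,0,0],0],
    [[0,0,-0.0005],[0,0,0],0],
    [[0,0,-0.0005],[0,0,0],0],
    [[0,0,-0.0005],[0,0,0],0],
    [[0,0,-0.0005],[0,0,0],0],
    [[0,0,-0.0005],[0,0,0],0],
    [[0,0,-0.0005],[0,0,0],0],
    [[0,0,-0.0005],[0,0,0],0],
  ],
)

```text
t: 9.45
position: [0.6243, 0.0833, 0.1547]
ee_rot: [32.1, 89.1, 3.7]
force: [0.2, -0.1, 5.4]
finger_gap: 0.0001
```

Request:
send_rows(
  commands=[
    [[0,0,-0.0005],[0,0,0],0],
    [[0,0,-0.0005],[0,0,0],0],
    [[0,0,-0.0005],[0,0,0],0],
    [[0,0,-0.0005],[0,0,0],0],
    [[0,0,-0.0005],[0,0,0],0],
    [[0,0,-0.0005],[0,0,0],0],
    [[0,0,-0.0005],[0,0,0],0],
    [[0,0,-0.0005],[0,0,0],0],
    [[0,0,-0.0005],[0,0,0],0],
    [[0,0,-0.0005],[0,0,0],0],
  ],
)

```text
t: 10.28
position: [0.6242, 0.0833, 0.1547]
ee_rot: [29.9, 89.1, 1.4]
force: [0.0, 1.6, 5.2]
finger_gap: 0.0001
```

Request:
send_rows(
  commands=[
    [[0,0,-0.0005],[0,0,0],0],
    [[0,0,-0.0005],[0,0,0],0],
    [[0,0,-0.0005],[0,0,0],0],
    [[0,0,-0.0005],[0,0,0],0],
    [[0,0,-0.0005],[0,0,0],0],
    [[0,0,-0.0005],[0,0,0],0],
    [[0,0,-0.0005],[0,0,0],0],
    [[0,0,-0.0005],[0,0,0],0],
    [[0,0,-0.0005],[0,0,0],0],
    [[0,0,-0.0005],[0,0,0],0],
  ],
)

```text
t: 11.12
position: [0.6242, 0.0833, 0.1547]
ee_rot: [27.8, 89.0, -0.7]
force: [1.0, -0.0, 5.2]
finger_gap: -0.0002
```

Request:
send_rows(
  commands=[
    [[0,0,-0.0005],[0,0,0],0],
    [[0,0,-0.0005],[0,0,0],0],
    [[0,0,-0.0005],[0,0,0],0],
    [[0,0,-0.0005],[0,0,0],0],
    [[0,0,-0.0005],[0,0,0],0],
    [[0,0,-0.0005],[0,0,0],0],
    [[0,0,-0.0005],[0,0,0],0],
    [[0,0,-0.0005],[0,0,0],0],
    [[0,0,-0.0005],[0,0,0],0],
    [[0,0,-0.0005],[0,0,0],0],
  ],
)

```text
t: 11.95
position: [0.6242, 0.0833, 0.1547]
ee_rot: [25.9, 89.0, -2.5]
force: [-0.1, 0.4, 5.1]
finger_gap: 0.0001
```

```bash
python3 chk.py
python3 - <<'E'
from cell import *
import cv2
s=camera("scene");cv2.imwrite("pics/e.png",cv2.resize(s["img"][140:280,180:340],(640,560),interpolation=cv2.INTER_CUBIC))
for i in range(3):camera("top")
E
python3 chk.py
```

```text
11.95 [0.6242 0.0833 0.1547] jaw 61.6 x [ 0.018 -0.001 -1.   ] [-0.11  0.42  5.1 ] [  1.3  16.5  96.1  -0.1  66.4 -60.3]
12.15 [0.6242 0.0833 0.1546] jaw 61.6 x [ 0.018 -0.001 -1.   ] [0.98 0.58 5.08] [  1.3  16.5  96.1  -0.1  66.4 -60.3]
```

View pics/e.png

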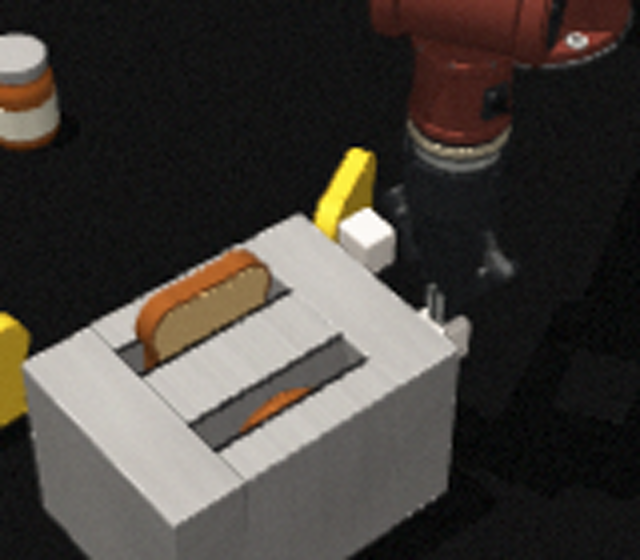

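The knob was held at z = 0.155 for 4 s. The bun (275,408) is lowered, the slice (205,305) is still raised, the other knob (367,240) is up, and the push is steady at about 5 N. I'm handing it in.

```bash
python3 -c "
from cell import *
print(sign_off())"; python3 chk.py
```

```text
the job is handed in; nothing more can be done
None
the job is handed in; nothing more can be done
```

The job is handed in, with the robot still pressing the bun's knob half way down. The bun stood in the toaster's left slot, so I pressed the left knob with the closed fingers and held it for over 4 s.

- **Hold:** the fingertips stayed at z = 0.1546–0.1547 m, about 30 mm below the knob's rest height. The steady upward force was about 5 N and did not drift.
- **Last picture:** the bun is lowered, the slice is still raised and the other knob is up. I saw no contact with either piece of bread.
- **Not measured at the end:** I didn't locate the tin, mug and jar again. The arm carried its tool well above them and felt no contact on the way.
- **What disagreed:**
  - Early position estimates for the knob differed by about 1 cm. I settled it with close-up pictures and the first contact at 0.185 m, the knob's rest height.
  - The first attempt to hold drifted up about 2.5 mm, so I pressed down again before the long hold.

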